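# Ready the label printer

### The job

Get the specimen-label printer ready, only touching it with the closed fingers: push its open cover down until it is fully shut, then press down the raised half of the rocker switch to power it on, then press the round key fully down, keep it down for a good second to calibrate the labels, and let it come back up. Leave the square key unpressed, do not lift the cover any farther, and leave the loose things on and around the printer where they are.

Things in the scene. Friction and masses are not known exactly. Their poses are not given: they have to be found in the camera images.
- printer: Light grey label printer fixed to the table, 310 mm deep (x), 270 wide (y), 140 high. Origin: on its underside, midway across, 145 mm behind its front face; x points from front (nearer the robot) to rear, z up. The front 115 mm of its top is a flat control deck 140 mm up, with rocker, round key and square key in a row along y, 85 mm apart, at x = -93 mm, order varying. Behind it come the cover, then a 65 mm rear ledge 140 mm up.
- cover (a joint): Opening of the printer's white cover, rad: 0 = shut and level; starts at 0.3 to 0.6; stop at 1.3. Plate 135 mm (hinge to front edge) x 262 x 10 mm; hinge along the printer's y at its x = +100 mm, 144 mm up, so the front edge rises. Stiff hinge: stays where it is left; 2 to 4 N down, 90 mm from the hinge, moves it. Shut, its top face is 152 mm above the table.
- cover_edge (a point): Middle of the cover's front edge, on its upper face, 135 mm from the hinge.
- cover_push (a point): Middle of the cover's upper face, 90 mm from the hinge: a good place to push. Moves with the cover; when shut it is at printer x = +10 mm, y = 0, height 152 mm.
- rocker (a joint): Tilt of the rocker switch, rad: 0 = off, front half raised (start, up to 0.04); 0.4 = on, front half pressed down level and rear half raised. Stays where it is left; about 3 N on the front half moves it.
- rocker_raised (a point): Point to press: upper face of the rocker's front half (towards the printer's front), 20 mm from the pivot. Dark V-shaped paddle, 60 mm along the printer's x, 32 wide, two 30 mm halves, pivot 13 mm above the deck, grey frame 68 x 42 x 10 mm. This point starts 24 mm above the deck and is 17 mm above it when on; it then lies 20 mm in front of the pivot.
- feed (a joint): Travel of the round key, m: 0 = up, 0.006 = fully down. Springs back; 1.5 N starts it, 5 N holds it fully down.
- feed_top (a point): Centre of the top of the round key (dark, 34 mm across, in a round grey collar 50 mm across and 12 mm high). The top is 22 mm above the deck when up, and moves with the key.
- cancel (a joint): Travel of the square key, m: 0 = up, 0.006 = fully down. Springs back like the round one. Must not be pressed.
- cancel_top (a point): Centre of the top of the square key (dark, 34 x 34 mm, in a square grey collar 50 mm wide and 12 mm high), 22 mm above the deck when up.
- bottle: White plastic bottle, 52 mm across, 130 mm high, standing beside the printer; origin at the centre of its underside. It only stands by and must stay where it is.
- jar: Amber glass jar, 52 mm across, 70 mm high, standing beside the printer; origin at the centre of its underside. It only stands by and must stay where it is.
- pill_cup: Small white cup, 40 mm across, 32 mm high, on the printer's rear ledge; origin at the centre of its underside. It only stands by and must stay where it is.
- tape_roll: Small roll of tape, 42 mm across, 18 mm high, lying on the printer's rear ledge; origin at the centre of its underside. It only stands by and must stay where it is.
- stapler: Black stapler, 130 x 34 x 40 mm, in front of the printer; origin at the centre of its underside. It only stands by and must stay where it is.
- mouse: Black computer mouse, 100 x 60 x 29 mm, in front of the printer; origin at the centre of its underside. It only stands by and must stay where it is.
- mug: White mug, 80 mm across plus its handle, 90 mm high, beside the printer; origin at the centre of its underside. It only stands by and must stay where it is.

How it is judged:
On the way, in this order (a step that is already met when the one before it is completed fails the run):
1. the cover is pushed fully shut (value of joint cover below 0.04 rad), for 0.2 s.
2. the rocker switch is pressed on (value of joint rocker above 0.33 rad), for 0.2 s.
3. the round key is held fully down (value of joint feed above 0.0045 m), for 0.8 s.
At the end, for the whole second after the job is handed in: The cover is shut (under 0.04 rad open), the rocker is on (over 0.33 of 0.4 rad), the round and square keys are up again (within 1.5 mm), and every loose thing is at rest within 30 mm of where it started (value of joint cover below 0.04 rad and value of joint rocker above 0.33 rad and value of joint each of feed, cancel below 0.0015 m and distance of each of bottle, jar, pill_cup, tape_roll, stapler, mouse, mug from where it was at the start of the episode below 0.03 m and linear speed of each of bottle, jar, pill_cup, tape_roll, stapler, mouse, mug below 0.02 m/s); the robot touches nothing.
It fails at once if the square key is pressed (more than 3 mm) (value of joint cancel above 0.003 m).
It fails at once if the round key is pressed (more than 3 mm) before the printer is switched on with its cover shut (value of joint feed above 0.003 m and (value of joint rocker below 0.33 rad or value of joint cover above 0.04 rad)).
It fails at once if the cover is lifted farther open (beyond 0.8 rad) (value of joint cover above 0.8 rad).
It fails at once if a loose thing is moved more than 30 mm, lifted or knocked over (distance of any of bottle, jar, pill_cup, tape_roll, stapler, mouse, mug from where it was at the start of the episode above 0.03 m or angle between any of bottle, jar, pill_cup, tape_roll, stapler, mouse, mug's own z axis and vertical above 0.6 rad).
It also fails if it takes over 50 s, if anything falls off the work surface, if the arm or the gripper's body presses on something with over 40 N, if the wrist force passes 120 N, or if a joint passes its speed limit or range.

### The arm

A 6-joint arm with a two-finger parallel gripper is mounted at the origin on the work surface. World frame = base frame: x ahead of the robot, y to its left, z up, the work surface at z = 0. Lengths are in m, angles in rad, forces in N, time in s.
With the tool pointing down it reaches from about 0.35 to 0.975 m from the base axis. Payload 4.9 kg.
Tool frame: the origin (TCP) lies between the finger pads; the fingertips stand 22 mm ahead of it and the grasp point (between the pads) lies 3 mm ahead of it; z points along the fingers, y is the line along which they close (so a half turn about z gives the same grasp; the last joint's range is limited). The gripper opens to 85 mm and grips with 20 to 120 N. Pads are 22 mm wide; open, the fingers measure 114 mm over their backs; the gripper's body (76 mm by 85 mm) begins 54 mm behind the grasp point. The pads swing forward as they close: fully open they stand 13 mm farther back than shut.
Start: joints at [1.074, 0.053, 1.613, -0, 1.476, -0.119], TCP at [0.231, 0.581, 0.253] pointing down, gripper open.
Joint ranges: [-3.01, 3.01], [-1.01, 2.22], [0.06, 2.58], [-1.02, 4.17], [0.09, 2.62], [-3.14, 3.14]. Speed limits (rad/s): [2.57, 2.57, 3.14, 3.14, 3.14, 3.14].

### API

Orientations are given as a unit quaternion [w, x, y, z].
In Python, from plant import state, grab_frame, get_calibration, job_done, recognise, regions_of gives the robot as it stands.
- The arm moves only by the tool apply_moves, never from a script. Its argument "targets" is a list of rows, each an object with "translation": the shift along the tool's x, y, z normalised to -1 to 1, where 1 is 100 mm, a list of three; "twist": the turn about the tool's z normalised to -1 to 1, where 1 is 0.1 rad; "hand": the opening, from 0 (shut) to 1 (fully open). A call has 1 to 8 rows; each row shifts and turns the commanded pose from where the row before left it, along the tool's axes as they then stand; what a row does not reach is not made up. A row lasts 1/10 s, in which the tool goes at most 50 mm and 8.59 degrees, less where a joint would pass 70% of its speed; a pose out of reach is approached as far as the arm can. A call with a number of a shift or a turn outside -1 to 1 is refused whole. A call with a gripper value outside its range is refused whole. The fingers move at their own pace and stop on an object; the grip force is fixed at half the most. Time passes only in rows, so rows that do not move let the fingers close. It gives the time, the measured TCP pose, the force, the opening and the grip force at its end, in the units of the state.
- state(): the state, without advancing time (a new reading comes with each control period).
- grab_frame(name): name is "scene" or "top" or "wrist"; returns the picture (384x512x3 uint8, red, green, blue); there is no depth.
- get_calibration(name): a dict with "camera_matrix" (3x3 intrinsics, pixels), "D" ([k1, k2, p1, p2, k3] as OpenCV has them; the pictures are not rectified), "pose" (4x4, takes a point from camera to world coordinates). Camera axes: x right, y up, looking along -z (the intrinsics and any distortion apply to the point x, -y, -z); pixel columns grow to the right and rows downward; lengths in m; the calibration is good to about 2 mm. A picture is of the moment at which its call begins: read the wrist's pose just before it. get_calibration takes no time and is no camera call; for the wrist camera it gives the pose at the moment of the call.
- job_done(): hands the job in; it is judged then, once.
Trained networks look in the newest picture that a camera, given by its name, has taken for a name from the list of things; names that differ only in an ending like _2 or _b are one class to them, and where a whole thing is asked for, a point or a joint stands for the part that bears it (a point fixed in the world has none). Each returns a list of dicts, best first, with "score" (0 to 1); they miss things now and then, are a little off and sometimes report something else, mostly with a low value. They report only what shows in the picture. A call takes as long as a camera call.
- recognise(camera, query): "point" ([x, y, z] in m, in world coordinates, good to about 4 mm: the middle of the surface that is visible of it).
- regions_of(camera, query): "pixels" (384x512 bool, what is visible of it).
The state is a dict: "time": time; "joint_pos": joint angles; "joint_vel": joint speeds; "joint_efforts": joint torques, N m; "tool_pos": TCP position; "tool_rot": TCP orientation; "contact_force": force on the tool from outside, world axes, zero at the start; "ft_torque": the same for the moment, N m; "gripper_width": opening from 0.0 (shut) to 1.0 (fully open); "grasp_force": force on a finger pad.
Only numpy, scipy, OpenCV 4.12 (cv2) and the standard library are available. Lean on these libraries where they do the work, as an engineer would, in place of code of your own. Each camera call takes 0.05 s, during which the arm holds its last target. There are 200 camera calls.

## Working session

There is one attempt and no reset: what is moved stays moved. The work goes in short steps, Python scripts to look and compute and a tool call to move; the robot and the scene stay as the last step left them, time stands still between calls to the robot, and variables do not carry over. Pictures are saved under pics/ and viewed, at most 10 in all, crops included, and the job is handed in when it is done.

Besides the shell and the picture viewer there is one more tool, called after "Call:" by a JSON object that holds its "fn" and its "kwargs", one argument or row to a line. apply_moves: Moves the arm, as the interface text tells. Its arguments: {"type":"object","properties":{"targets":{"type":"array"}},"required":["targets"]}

```bash
mkdir -p pics; cat > look.py <<'E'
from plant import *
import cv2, numpy as np
def snap(cam,name):
    im=grab_frame(cam); cv2.imwrite(f'pics/{name}.png',im[:,:,::-1]); return im
E
python3 - <<'E'
from look import *
for c in ['top','scene']:
    snap(c,c+'0')
    for q in ['printer','cover_edge','cover_push','rocker_raised','feed_top','cancel_top','bottle','jar','mug','pill_cup','tape_roll','stapler','mouse']:
        r=recognise(c,q)
        print(c,q,[(np.round(a['point'],3).tolist(),round(a['score'],2)) for a in r[:2]])
s=state();print(s['time'],s['tool_pos'],s['tool_rot'])
E
```

```text
top printer []
top cover_edge [([0.63, -0.031, 0.176], 0.86)]
top cover_push [([0.637, -0.032, 0.178], 0.77)]
top rocker_raised [([0.502, 0.049, 0.16], 0.93)]
top feed_top [([0.51, -0.121, 0.162], 0.47), ([0.509, -0.036, 0.162], 0.39)]
top cancel_top [([0.51, -0.036, 0.164], 0.72)]
top bottle [([0.533, 0.153, 0.091], 0.55)]
top jar [([0.635, -0.031, 0.176], 0.75), ([0.51, -0.22, 0.069], 0.63)]
top mug [([0.692, -0.279, 0.041], 0.83)]
top pill_cup [([0.741, 0.018, 0.158], 0.79), ([0.513, -0.125, 0.161], 0.67)]
top tape_roll [([0.744, -0.118, 0.16], 0.51)]
top stapler [([0.397, 0.054, 0.042], 0.9)]
top mouse [([0.408, -0.106, 0.032], 0.8), ([0.636, -0.032, 0.177], 0.74)]
scene printer [([0.686, -0.019, 0.137], 0.74)]
scene cover_edge [([0.641, -0.025, 0.171], 0.6)]
scene cover_push [([0.644, -0.026, 0.173], 0.8)]
scene rocker_raised [([0.506, 0.052, 0.158], 0.75), ([0.557, 0.16, 0.076], 0.75)]
scene feed_top []
scene cancel_top [([0.512, -0.029, 0.163], 0.51)]
scene bottle [([0.556, 0.164, 0.076], 0.62)]
scene jar [([0.524, -0.234, 0.071], 0.68)]
scene mug [([0.685, -0.261, 0.056], 0.81)]
scene pill_cup [([0.734, 0.015, 0.163], 0.54)]
scene tape_roll [([0.746, -0.117, 0.157], 0.72)]
scene stapler []
scene mouse []
1.4 [0.23052563 0.58089755 0.25326606] [ 4.59660019e-06  1.87759694e-01  9.82214995e-01 -4.10329468e-05]
```

View pics/top0.png

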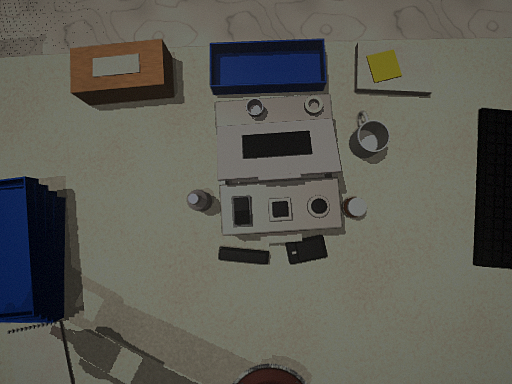

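View pics/scene0.png

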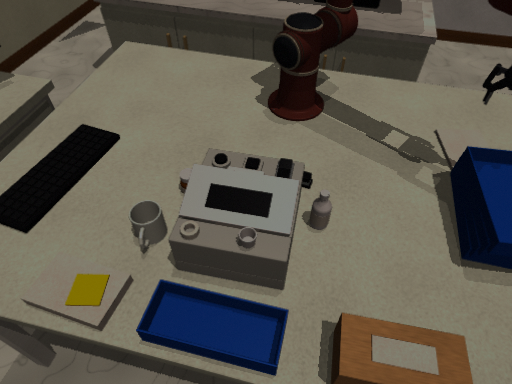

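The top view shows the rocker at (242,210), the square key at (280,209) and the round key at (318,206). The cover is open with its front edge at row ~180. The scene view agrees. I'll close the fingers, rise and align the tool.

Call:
{"fn": "apply_moves", "kwargs": {
  "targets": [
    {"translation":[0,0,-0.4],"twist":-0.95,"hand":0},
    {"translation":[0,0,-0.4],"twist":-0.95,"hand":0},
    {"translation":[0,0,-0.2],"twist":-0.95,"hand":0},
    {"translation":[0,0,0],"twist":-0.93,"hand":0}
  ]
}}

```text
time: 1.8
tool_pos: [0.2312, 0.5822, 0.3591]
tool_rot: [0.002, -0.002, 1.0, 0.004]
contact_force: [0.7, -0.3, -0.3]
gripper_width: 0.33
grasp_force: 0.0
```

```bash
cat >> look.py <<'E'
def to_plane(cam,uv,z):
    c=get_calibration(cam);K=np.array(c['camera_matrix']);T=np.array(c['pose'])
    p=cv2.undistortPoints(np.array([[uv]],float),K,np.array(c['D'])).ravel()
    d=T[:3,:3]@np.array([p[0],-p[1],-1]);o=T[:3,3]
    return o+d*(z-o[2])/d[2]
E
python3 - <<'E'
from look import *
im=snap('top','top1')
for q,z in [('rocker_raised',.158),('cancel_top',.162),('feed_top',.162),('cover_push',.17)]:
    for r in regions_of('top',q)[:2]:
        m=r['pixels'];v,u=np.nonzero(m);print(q,r['score'],m.sum(),u.min(),u.max(),v.min(),v.max(),to_plane('top',(u.mean(),v.mean()),z).round(4))
g=im[:,:,:].max(2)<60
n,l,st,ce=cv2.connectedComponentsWithStats(g.astype(np.uint8))
for i in range(1,n):
    if st[i,4]>40 and 215<ce[i,0]<345 and 120<ce[i,1]<235: print(st[i],ce[i].round(1),to_plane('top',ce[i],.162).round(4))
# body edges front and rear
for uv in [(222,235),(341,233)]: print(to_plane('top',uv,.14).round(4))
for uv in [(216,97),(330,94)]: print(to_plane('top',uv,.14).round(4))
for uv in [(219,180),(341,177)]: print(to_plane('top',uv,.195).round(4))
s=state();print(s['time'],s['tool_pos'],s['tool_rot'],s['contact_force'],s['gripper_width'])
E
python3 -c "
import cv2;i=cv2.imread('pics/top1.png')[85:270,180:400];cv2.imwrite('pics/top1c.png',cv2.resize(i,None,fx=3.2,fy=3.2,interpolation=2))"
```

```text
rocker_raised 0.85 352 235 248 197 223 [0.5056 0.0487 0.158 ]
cancel_top 0.55 229 272 287 200 216 [ 0.5074 -0.0356  0.162 ]
cover_push 0.67 6632 217 340 118 180 [ 0.6353 -0.0324  0.17  ]
cover_push 0.41 388 233 248 197 224 [0.5058 0.0493 0.17  ]
[ 242  131   70   28 1634] [276.2 144.3] [ 0.6497 -0.0323  0.162 ]
[225 172 116  14 395] [282.5 178.8] [ 0.5724 -0.0433  0.162 ]
[233 196  20  30 493] [242.3 210.9] [0.5045 0.0467 0.162 ]
[311 198  16  16 194] [318.8 205.7] [ 0.511  -0.1201  0.162 ]
[272 201  17  17 250] [279.9 208.8] [ 0.5068 -0.0355  0.162 ]
[0.4527 0.0947 0.14  ]
[ 0.4496 -0.1704  0.14  ]
[0.7709 0.1026 0.14  ]
[ 0.7686 -0.1615  0.14  ]
[0.5701 0.0922 0.195 ]
[ 0.5685 -0.1641  0.195 ]
2.05 [0.23039735 0.58060738 0.35215315] [-4.25670113e-04  7.27795258e-04  9.99999333e-01 -7.89462041e-04] [-0.24236117  0.08494812 -0.10751126] -0.001667300957646253
```

View pics/top1c.png

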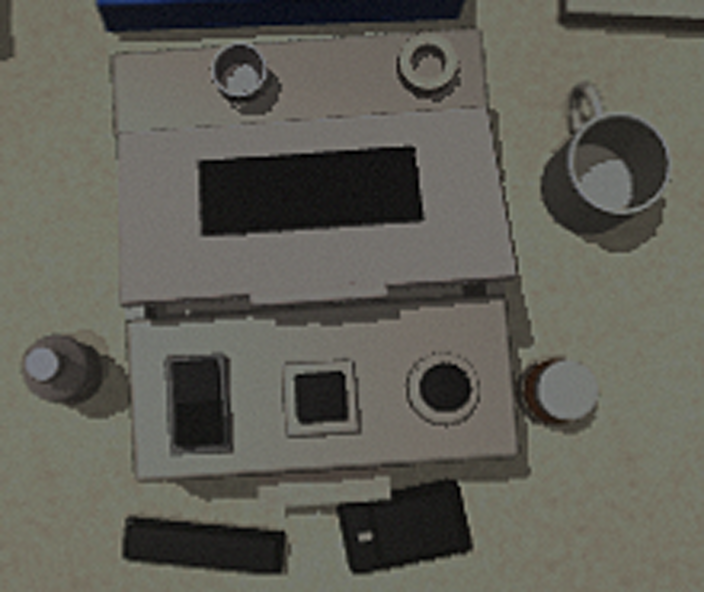

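The crop shows the printer turned about +0.04 rad. From left to right along the front deck are the rocker (dark V), square key and round key, which matches the measurements. Moving above the cover.

Call:
{"fn": "apply_moves", "kwargs": {
  "targets": [
    {"translation":[-0.25,-0.41,0],"twist":0,"hand":0},
    {"translation":[-0.25,-0.41,0],"twist":0,"hand":0},
    {"translation":[-0.25,-0.41,0],"twist":0,"hand":0},
    {"translation":[-0.25,-0.41,0],"twist":0,"hand":0},
    {"translation":[-0.25,-0.41,0],"twist":0,"hand":0},
    {"translation":[-0.25,-0.41,0],"twist":0,"hand":0},
    {"translation":[-0.25,-0.41,0],"twist":0,"hand":0},
    {"translation":[-0.25,-0.41,0],"twist":0,"hand":0}
  ]
}}

```text
time: 2.85
tool_pos: [0.4309, 0.2511, 0.3524]
tool_rot: [-0.0, 0.0, 1.0, -0.0]
contact_force: [1.1, 0.9, 0.5]
gripper_width: 0.001
grasp_force: 0.0
```

Call:
{"fn": "apply_moves", "kwargs": {
  "targets": [
    {"translation":[-0.25,-0.4,0],"twist":0,"hand":0},
    {"translation":[-0.25,-0.4,0],"twist":0,"hand":0},
    {"translation":[-0.25,-0.4,0],"twist":0,"hand":0},
    {"translation":[-0.25,-0.4,0],"twist":0,"hand":0},
    {"translation":[-0.25,-0.4,0],"twist":0,"hand":0},
    {"translation":[-0.25,-0.4,0],"twist":0,"hand":0},
    {"translation":[-0.2,-0.4,0],"twist":0,"hand":0},
    {"translation":[0,0,0],"twist":0,"hand":0}
  ]
}}

```text
time: 3.65
tool_pos: [0.6016, -0.0314, 0.351]
tool_rot: [-0.002, 0.003, 1.0, -0.0]
contact_force: [1.2, -0.3, -0.8]
gripper_width: 0.002
grasp_force: 0.0
```

Call:
{"fn": "apply_moves", "kwargs": {
  "targets": [
    {"translation":[0,0,0.4],"twist":0,"hand":0},
    {"translation":[0,0,0.4],"twist":0,"hand":0},
    {"translation":[0,0,0.4],"twist":0,"hand":0},
    {"translation":[0,0,0],"twist":0,"hand":0},
    {"translation":[0,0,0.1],"twist":0,"hand":0},
    {"translation":[0,0,0.1],"twist":0,"hand":0},
    {"translation":[0,0,0.1],"twist":0,"hand":0}
  ]
}}

```text
time: 4.35
tool_pos: [0.6019, -0.0271, 0.2055]
tool_rot: [0.002, -0.0, 1.0, -0.0]
contact_force: [-1.0, -0.3, 3.1]
gripper_width: -0.002
grasp_force: 1.0
```

Call:
{"fn": "apply_moves", "kwargs": {
  "targets": [
    {"translation":[0,0,0.1],"twist":0,"hand":0},
    {"translation":[0,0,0.1],"twist":0,"hand":0},
    {"translation":[0,0,0.05],"twist":0,"hand":0},
    {"translation":[0,0,0.03],"twist":0,"hand":0},
    {"translation":[0,0,0],"twist":0,"hand":0}
  ]
}}

```text
time: 4.85
tool_pos: [0.6005, -0.0269, 0.1745]
tool_rot: [-0.0, -0.0, 1.0, 0.0]
contact_force: [-0.7, 0.5, -0.2]
gripper_width: -0.002
grasp_force: 0.0
```

Call:
{"fn": "apply_moves", "kwargs": {
  "targets": [
    {"translation":[0,0,0.03],"twist":0,"hand":0},
    {"translation":[0,0,0.03],"twist":0,"hand":0},
    {"translation":[0,0,0],"twist":0,"hand":0},
    {"translation":[0,0,0],"twist":0,"hand":0}
  ]
}}

```text
time: 5.25
tool_pos: [0.6011, -0.027, 0.1739]
tool_rot: [0.0, -0.0, 1.0, -0.0]
contact_force: [-10.5, 1.1, 17.6]
gripper_width: -0.005
grasp_force: 8.7
```

The cover is hard against its stop: tip at 152 mm, 18 N. Next I'll lift and move over the rocker's front half.

Call:
{"fn": "apply_moves", "kwargs": {
  "targets": [
    {"translation":[0,0,-0.35],"twist":0,"hand":0},
    {"translation":[0,0,-0.35],"twist":0,"hand":0},
    {"translation":[0.4,0.25,0],"twist":0,"hand":0},
    {"translation":[0.4,0.25,0],"twist":0,"hand":0},
    {"translation":[0.38,0.25,0],"twist":0,"hand":0},
    {"translation":[0,0,0],"twist":0,"hand":0}
  ]
}}

```text
time: 5.85
tool_pos: [0.4791, 0.0503, 0.2384]
tool_rot: [-0.001, -0.002, 1.0, 0.001]
contact_force: [0.9, -0.2, -0.7]
gripper_width: 0.003
grasp_force: 0.0
```

```bash
python3 - <<'E'
from look import *
s=state();print(s['time'],s['tool_pos'])
im=snap('wrist','w1')
for q,z in [('rocker_raised',.158),('cancel_top',.162),('feed_top',.162)]:
    print(q,[(np.round(r['point'],4),round(r['score'],2)) for r in recognise('wrist',q)[:2]])
snap('scene','scene1')
for c in ['scene','top']: 
    if c=='top': snap('top','t2')
    print([(np.round(r['point'],4),round(r['score'],2)) for r in recognise(c,'cover_push')[:1]])
E
```

```text
5.85 [0.47906438 0.05026429 0.23838222]
rocker_raised [(array([0.4849, 0.0517, 0.1631]), 0.68)]
cancel_top [(array([ 0.5012, -0.0326,  0.1643]), 0.79)]
feed_top [(array([ 0.5083, -0.1129,  0.1614]), 0.97)]
[(array([ 0.6461, -0.0286,  0.1491]), 0.91)]
[(array([ 0.6313, -0.0344,  0.1523]), 0.55)]
```

View pics/w1.png

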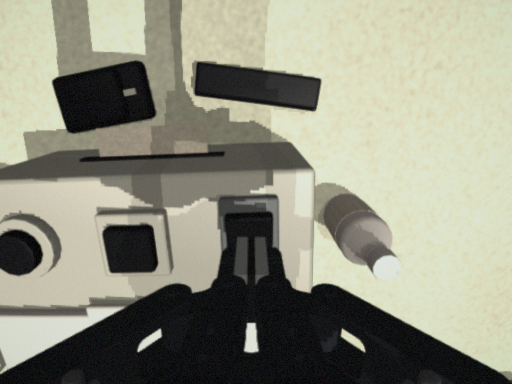

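View pics/scene1.png

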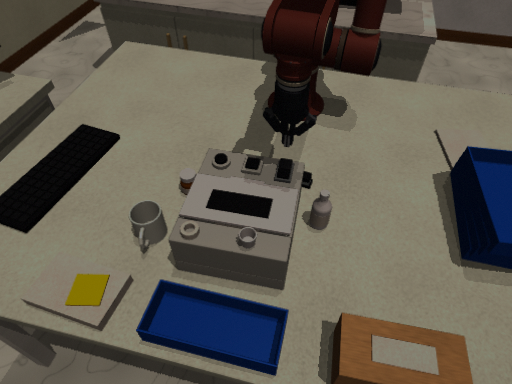

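The cover looks flat in the scene view, and the networks put it at z≈0.15. In the wrist view the fingertips (~250,240) are over the rocker's front half. Pressing down.

Call:
{"fn": "apply_moves", "kwargs": {
  "targets": [
    {"translation":[-0.03,0,0.3],"twist":0,"hand":0},
    {"translation":[0,0,0.15],"twist":0,"hand":0},
    {"translation":[0,0,0.05],"twist":0,"hand":0},
    {"translation":[0,0,0.05],"twist":0,"hand":0},
    {"translation":[0,0,0.05],"twist":0,"hand":0},
    {"translation":[0,0,0.03],"twist":0,"hand":0},
    {"translation":[0,0,0],"twist":0,"hand":0},
    {"translation":[0,0,0],"twist":0,"hand":0}
  ]
}}

```text
time: 7.05
tool_pos: [0.4862, 0.0479, 0.1789]
tool_rot: [0.001, -0.0, 1.0, -0.0]
contact_force: [-5.8, -0.3, 11.3]
gripper_width: -0.001
grasp_force: 5.2
```

The rocker is on: tip at 157 mm against the stop with 11 N. Now to the round key.

Call:
{"fn": "apply_moves", "kwargs": {
  "targets": [
    {"translation":[0,0,-0.35],"twist":0,"hand":0},
    {"translation":[0,0,-0.3],"twist":0,"hand":0},
    {"translation":[-0.06,-0.41,0],"twist":0,"hand":0},
    {"translation":[-0.06,-0.41,0],"twist":0,"hand":0},
    {"translation":[-0.06,-0.41,0],"twist":0,"hand":0},
    {"translation":[-0.06,-0.42,0],"twist":0,"hand":0},
    {"translation":[0,0,0],"twist":0,"hand":0}
  ]
}}

```text
time: 7.75
tool_pos: [0.5103, -0.1211, 0.2417]
tool_rot: [0.001, 0.003, 1.0, -0.001]
contact_force: [-0.2, 0.1, 0.3]
gripper_width: -0.0
grasp_force: 0.0
```

```bash
python3 - <<'E'
from look import *
s=state();print(s['time'],s['tool_pos'])
im=snap('wrist','w2'); snap('top','t3')
for c,q in [('wrist','feed_top'),('wrist','rocker_raised'),('top','rocker_raised')]:
    print(q,[(np.round(r['point'],4),round(r['score'],2)) for r in recognise(c,q)[:1]])
E
```

```text
7.75 [ 0.51028583 -0.1210792   0.24174575]
feed_top [(array([ 0.5094, -0.117 ,  0.1637]), 0.95)]
rocker_raised [(array([0.5043, 0.0447, 0.1574]), 0.85)]
rocker_raised [(array([0.5049, 0.0486, 0.1592]), 0.9)]
```

View pics/w2.png

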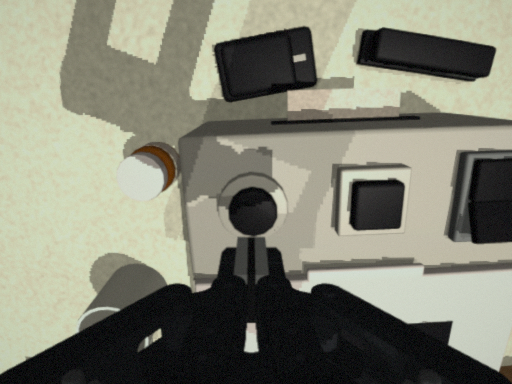

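The wrist view shows the round key at (253,211) directly ahead of the fingertips, and the rocker with its rear half raised. Pressing the key.

Call:
{"fn": "apply_moves", "kwargs": {
  "targets": [
    {"translation":[0,0.02,0.3],"twist":0,"hand":0},
    {"translation":[0,0,0.2],"twist":0,"hand":0},
    {"translation":[0,0,0.05],"twist":0,"hand":0},
    {"translation":[0,0,0.05],"twist":0,"hand":0},
    {"translation":[0,0,0.05],"twist":0,"hand":0},
    {"translation":[0,0,0.03],"twist":0,"hand":0},
    {"translation":[0,0,0],"twist":0,"hand":0},
    {"translation":[0,0,0],"twist":0,"hand":0}
  ]
}}

```text
time: 8.8
tool_pos: [0.5105, -0.1146, 0.1778]
tool_rot: [0.001, -0.0, 1.0, 0.0]
contact_force: [-9.0, 6.0, 15.5]
gripper_width: 0.003
grasp_force: 8.0
```

The key is fully down at 15 N. I'll hold it for about 1.4 s, then lift.

Call:
{"fn": "apply_moves", "kwargs": {
  "targets": [
    {"translation":[0,0,0],"twist":0,"hand":0},
    {"translation":[0,0,0],"twist":0,"hand":0},
    {"translation":[0,0,0],"twist":0,"hand":0},
    {"translation":[0,0,0],"twist":0,"hand":0},
    {"translation":[0,0,0],"twist":0,"hand":0},
    {"translation":[0,0,0],"twist":0,"hand":0},
    {"translation":[0,0,0],"twist":0,"hand":0},
    {"translation":[0,0,0],"twist":0,"hand":0}
  ]
}}

```text
time: 9.6
tool_pos: [0.5105, -0.1146, 0.1778]
tool_rot: [0.001, -0.0, 1.0, 0.0]
contact_force: [-7.2, 4.5, 15.7]
gripper_width: 0.003
grasp_force: 8.0
```

Call:
{"fn": "apply_moves", "kwargs": {
  "targets": [
    {"translation":[0,0,0],"twist":0,"hand":0},
    {"translation":[0,0,0],"twist":0,"hand":0},
    {"translation":[0,0,0],"twist":0,"hand":0},
    {"translation":[0,0,-0.2],"twist":0,"hand":0},
    {"translation":[0,0,-0.4],"twist":0,"hand":0},
    {"translation":[0,0,-0.4],"twist":0,"hand":0},
    {"translation":[0,0,-0.4],"twist":0,"hand":0},
    {"translation":[0,0,0],"twist":0,"hand":0}
  ]
}}

```text
time: 10.4
tool_pos: [0.5127, -0.1161, 0.3223]
tool_rot: [0.007, -0.0, 1.0, -0.003]
contact_force: [0.8, -0.6, 0.8]
gripper_width: 0.0
grasp_force: 0.0
```

```bash
python3 - <<'E'
from look import *
s=state();print(s['time'],s['tool_pos'],s['contact_force'])
snap('wrist','w3')
for q in ['feed_top','rocker_raised','cover_push']:
    print(q,[(np.round(r['point'],4),round(r['score'],2)) for r in recognise('wrist',q)[:1]])
E
```

```text
10.4 [ 0.51265251 -0.11606589  0.32232246] [ 0.76769965 -0.62515448  0.79315024]
feed_top [(array([ 0.5086, -0.1195,  0.1641]), 0.91)]
rocker_raised [(array([0.5028, 0.0502, 0.1565]), 0.62)]
cover_push [(array([0.5987, 0.0037, 0.1497]), 0.85)]
```

View pics/w3.png

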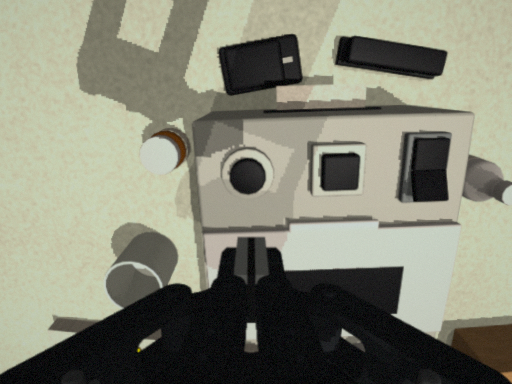

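The cover is flush, the rocker at (428,170) is on with its rear half raised, and the round key at (247,175) is back up. Nothing loose looks disturbed.

```bash
python3 -c "
from plant import *
print(job_done())"
```

```text
the job is handed in; nothing more can be done
None
```

The job is handed in, but no verdict came back: the cover is shut, the rocker is on, and the round key was held fully down for over a second and is up again, with nothing loose visibly moved.

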